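# Nest three shade caps on the slanted hook

## Robot

A 7-joint arm with a two-finger parallel gripper is mounted at the origin on the work surface. World frame = base frame: x ahead of the robot, y to its left, z up, the work surface at z = 0. Lengths are in m, angles in rad, forces in N, time in s.
With the tool pointing down it reaches from about 0.425 to 0.875 m from the base axis. Payload 4.7 kg.
Tool frame: the origin (TCP) lies between the finger pads; the fingertips stand 25 mm ahead of it and the grasp point (between the pads) lies 6 mm ahead of it; z points along the fingers, y is the direction in which the jaws open and shut (so a half turn about z gives the same grasp; the last joint's range is limited). The gripper opens to 85 mm and grips with 20 to 120 N. Pads are 22 mm wide; open, the fingers measure 114 mm over their backs; the gripper's body (76 mm by 85 mm) begins 54 mm behind the grasp point. The pads swing forward as they close: fully open they stand 13 mm farther back than shut.
Start: joints at [-1.223, 0.321, -0.07, 1.45, 0.023, 1.371, -0.057], TCP at [0.213, 0.614, 0.256] pointing down, gripper open.
Joint ranges: [-2.86, 2.86], [-0.3, 2.09], [-1.38, 1.24], [0.06, 2.45], [-1.56, 4.7], [0.09, 2.05], [-2.69, 2.69]. Speed limits (rad/s): [2.57, 2.57, 3.14, 3.14, 3.14, 3.14, 3.14].

## Interface

Orientations are given as a rotation vector (axis times angle).
In Python, from workcell import * gives the robot as it stands. Calls block until the motion is done:
- reach(position, orientation): joint-space move of the TCP to a pose.
- line_to(position, rotation=None, feed=0.15, until_force=None): straight line of the TCP; rotation=None keeps the orientation; feed is the mean speed in m/s. With until_force (N) it stops when the force on the tool has changed by that much, and returns True; else False.
- move_joints(angles): joint-space move.
- set_gripper(opening): finger opening in m; the grip force is fixed at half the most; returns when the fingers have stopped.
- dwell(seconds).
- solve_ik(position, orientation): joint angles nearest the present ones, or None.
- grab_frame(name): name is "scene" or "top" or "wrist"; returns the picture (420x560x3 uint8, red, green, blue); there is no depth.
- get_calibration(name): a dict with "K" (3x3 intrinsics, pixels), "origin" and "rotation" of the camera in the world. Camera axes: x right, y down, z forward; pixel columns grow to the right and rows downward; lengths in m; the calibration is good to about 2 mm. A picture is of the moment at which its call begins: read the wrist's pose just before it. get_calibration takes no time and is no camera call; for the wrist camera it gives the pose at the moment of the call.
A pose or a line that the arm cannot do raises MotionError and nothing moves.
- close_job(): hands the job in, once; it reports no verdict.
Readings, each from a call of its own:
- get_clock(): time.
- get_joint_pos(): joint angles.
- get_joint_vel(): joint speeds.
- get_tau(): joint torques, N m.
- get_eef_pos(): TCP position.
- get_ee_rot(): TCP orientation.
- get_ft_force(): force on the tool from outside, world axes, zero at the start.
- get_torque(): the same for the moment, N m.
- get_gripper_width(): finger opening in m.
Only numpy, scipy, OpenCV 4.12 (cv2) and the standard library are available. Lean on these libraries where they do the work, as an engineer would, in place of code of your own. Each camera call takes 0.05 s, during which the arm holds its last target. There are 200 camera calls.

## Task

Tidy up beside the analyser: hang the three round shade caps on the slanted hook, mouth first, the small orange one first, then the middle-sized green one over it, then the large blue one over both. Push each cap gently but fully home, with the hook's stiff black stop pressed right down, before you bring the next, so that they sit tightly nested, and let go. Press only lightly: no hard shoves on the hook; leave the other things on the bench where they are.

Things in the scene. Friction and masses are not known exactly. Their poses are not given: they have to be found in the camera images.
- small: The small shade cap, orange: like an upturned tumbler 40 mm high; outside diameter 42 mm at the open mouth, 38 mm at the closed end; side wall 4 mm, end wall 5 mm thick with a 13 mm round hole in its middle. Starts mouth down on the table. Origin: centre of the mouth rim; z: along the cap's axis, mouth to closed end. About 50 g, varying by a third.
- small_top (a point): Centre of the outer face of the small cap's closed end, 40 mm along its z axis from the mouth (middle of the hole).
- home_small (a point): Point on the hook's axis, 40 mm along the hook's z axis from its origin, where small_top lies when the small cap is fully home in the nest.
- medium: The middle-sized shade cap, green: like an upturned tumbler 40 mm high; outside diameter 54 mm at the open mouth, 50 mm at the closed end; side wall 4 mm, end wall 5 mm thick with a 13 mm round hole in its middle. Starts mouth down on the table. Origin: centre of the mouth rim; z: along the cap's axis, mouth to closed end. About 75 g, varying by a third.
- medium_top (a point): Centre of the outer face of the middle-sized cap's closed end, 40 mm along its z axis from the mouth (middle of the hole).
- home_medium (a point): Point on the hook's axis, 45 mm along the hook's z axis from its origin, where medium_top lies when the middle-sized cap is fully home in the nest.
- large: The large shade cap, blue: like an upturned tumbler 40 mm high; outside diameter 66 mm at the open mouth, 62 mm at the closed end; side wall 4 mm, end wall 5 mm thick with a 13 mm round hole in its middle. Starts mouth down on the table. Origin: centre of the mouth rim; z: along the cap's axis, mouth to closed end. About 100 g, varying by a third.
- large_top (a point): Centre of the outer face of the large cap's closed end, 40 mm along its z axis from the mouth (middle of the hole).
- home_large (a point): Point on the hook's axis, 50 mm along the hook's z axis from its origin, where large_top lies when the large cap is fully home in the nest.
- hook: The hook: a straight 10 mm steel rod, leaning 30 degrees from vertical towards the robot's side; blunt free end with a 2 mm chamfer. z: along the rod to its free end; origin: on the rod's axis, level with the stop's upper face when the stop is fully down. Caps go on mouth first, axis along the rod, which comes out through the hole; play 1.5 mm in the hole, 2 mm between nested walls.
- stand: Fixed grey stand that carries the hook. Origin: on the table 140 mm straight below the hook's origin. From behind the stop a level 12 mm arm, 114 mm above the table, leads along the stand's x axis to an 18 mm post 100 mm from the origin, 162 mm high; foot plate 150 x 120 x 12 mm.
- hook_end (a point): Centre of the rod's free end, 64 mm along the hook's z axis from its origin. About 195 mm above the table.
- stop (a joint): Stop: black disc, 48 mm diameter, 6 mm thick, sliding stiffly on the rod. Value in m: 0 = fully down on a rigid collar, growing towards the free end; starts 6 to 14 mm up. Takes about 6 N to slide, stays where left, is hard at 0. The small cap's mouth rests on its upper face; pushing the caps pushes it down.
- jar: Bystander, to be left alone: amber jar with white lid, 60 mm diameter, 95 mm high. Origin: centre of underside.
- wash: Bystander, to be left alone: white bottle with red cap, 64 mm diameter, 170 mm high. Origin: centre of underside.
- dish: Bystander, to be left alone: shallow glass dish, 90 mm diameter, 18 mm high. Origin: centre of underside.
- brush: Bystander, to be left alone: blue brush 190 mm long lying flat. Origin: on its underside.
- driver: Bystander, to be left alone: red screwdriver 180 mm long lying flat. Origin: on its underside.
- puck: Bystander, to be left alone: white ceramic reference disc, 44 mm diameter, 12 mm high. Origin: centre of underside.
- lens_cap: Bystander, to be left alone: flat black lens cover without a hole, 60 mm diameter, 9 mm high. Origin: centre of underside.
Things that resemble listed ones, but are neither listed nor needed, are in the scene too. Of the things that look like the medium, the larger one is meant. What is shaped like the stand but yellow is not meant.

How it is judged:
By the outcome, as a careful person would: the job done as asked, in the order asked, and still so for the second after the job is handed in, with the robot touching nothing.
It also fails if it takes over 72 s, if anything falls off the work surface, if the arm or the gripper's body presses on something with over 40 N, if the wrist force passes 120 N, or if a joint passes its speed limit or range.

## Working session

There is one attempt and no reset: what is moved stays moved. The work goes in short steps, each a Python script; the robot and the scene stay as the last script left them, time stands still between calls to the robot, and variables do not carry over. Pictures are saved under pics/ and viewed, about 8 in all and at most 12, crops included, and the job is handed in when it is done.

```bash
mkdir -p pics
python3 - <<'E'
from workcell import *
import cv2,numpy as np
a=grab_frame("scene");b=grab_frame("top")
cv2.imwrite("pics/s0.png",a[:,:,::-1]);cv2.imwrite("pics/t0.png",b[:,:,::-1])
np.set_printoptions(precision=4,suppress=True)
for n in("scene","top","wrist"):
    c=get_calibration(n);print(n,c["K"].tolist() if hasattr(c["K"],'tolist') else c["K"],np.array(c["origin"]),np.array(c["rotation"]).tolist())
print(get_eef_pos(),get_ee_rot(),get_clock())
E
```

```text
scene [[412.2863660990707, 0.0, 275.4106161782528], [0.0, 412.2863660990707, 212.40857922917672], [0.0, 0.0, 1.0]] [1.2868 0.0728 0.6918] [-1.5807415656402117, -1.7162838727836478, 0.9375001594289974]
top [[432.4064740996439, 0.0, 276.03209011140507], [0.0, 432.4064740996439, 203.70858601330684], [0.0, 0.0, 1.0]] [ 0.3823 -0.0437  1.2971] [-2.1477463215572716, 2.2067877498893, -0.06325573638239884]
wrist [[370.10284620484214, 0.0, 282.192589971517], [0.0, 370.10284620484214, 210.57346982227978], [0.0, 0.0, 1.0]] [0.1335 0.6428 0.3725] [2.326429070744115, 1.6563308391925518, 0.2776309405590703]
[0.2129 0.6137 0.2553] [-0.5218 -3.0977  0.0028] 0.1
```

View pics/s0.png

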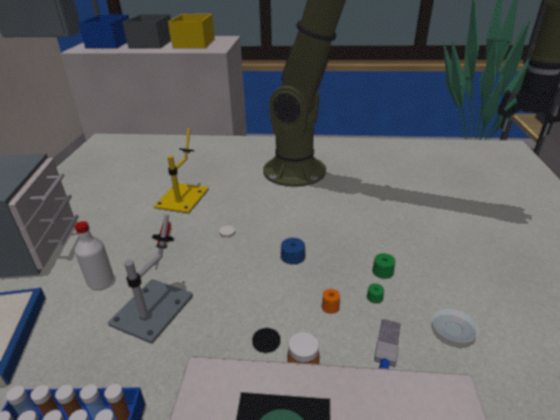

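View pics/t0.png

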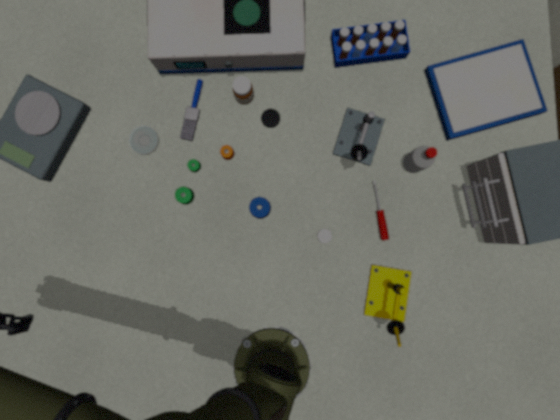

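The small orange cap is at top (227,152) and scene (331,300), and the large blue one at top (260,207) and scene (293,250). There are two green caps. The larger, at top (184,195) and scene (384,265), is the one meant; the smaller, at top (194,165), is a decoy. The grey stand is at top (358,140) and scene (150,300), with its hook near scene (163,235). The yellow stand at top (390,295) is a decoy, and the black lens cap is at top (270,118). Next I'll measure the positions and check this choice in a close crop.

```bash
cat > h.py <<'E'
import numpy as np,cv2
from scipy.spatial.transform import Rotation as R
from workcell import *
np.set_printoptions(precision=4,suppress=True)
def cal(n):
    c=get_calibration(n);r=np.array(c["rotation"],float)
    M=r if r.shape==(3,3) else R.from_rotvec(r).as_matrix()
    return np.array(c["K"]),np.array(c["origin"]),M
def ray(c,px):
    K,o,M=c;d=M@np.linalg.inv(K)@[px[0],px[1],1.];return o,d/np.linalg.norm(d)
def onz(c,px,z):
    o,d=ray(c,px);return o+d*(z-o[2])/d[2]
def proj(c,P):
    K,o,M=c;q=K@(M.T@(np.asarray(P)-o));return q[:2]/q[2]
def tri(obs):
    A=np.zeros((3,3));b=np.zeros(3)
    for c,px in obs:
        o,d=ray(c,px);Q=np.eye(3)-np.outer(d,d);A+=Q;b+=Q@o
    return np.linalg.solve(A,b)
def blobs(img,h0,h1,smin=110,vmin=40,amin=25):
    m=cv2.inRange(cv2.cvtColor(img,cv2.COLOR_RGB2HSV),(h0,smin,vmin),(h1,255,255))
    n,_,st,ce=cv2.connectedComponentsWithStats(m)
    return [(st[i].tolist(),ce[i]) for i in range(1,n) if st[i][4]>=amin]
E
python3 - <<'E'
from h import *
t=cv2.imread("pics/t0.png")[:,:,::-1].copy();s=cv2.imread("pics/s0.png")[:,:,::-1].copy()
ct,cs=cal("top"),cal("scene")
for n,a,b in(("or",6,17),("gr",50,80),("bl",100,125)):
    for st,ce in blobs(t,a,b):
        if 120<ce[1]<230 and 150<ce[0]<300: print(n,st,ce,onz(ct,ce,.03), proj(cs,onz(ct,ce,.03)))
c1=cv2.resize(t[100:175,325:400],(400,400),interpolation=cv2.INTER_CUBIC)
c2=cv2.resize(s[200:340,105:205],(400,560),interpolation=cv2.INTER_CUBIC)
c3=cv2.resize(t[135:225,165:285],(400,300),interpolation=cv2.INTER_CUBIC)
o=np.zeros((560,800,3),np.uint8);o[:400,:400]=c1;o[:560,400:]=c2;o[400:,:213]=cv2.resize(c3,(213,160))
cv2.imwrite("pics/c1.png",o[:,:,::-1])
E
```

```text
or [220, 145, 14, 14, 119] [226.5882 151.7395] [0.6334 0.1161 0.03  ] [330.3999 297.1357]
gr [188, 160, 12, 11, 91] [193.5824 165.0989] [0.5962 0.2148 0.03  ] [374.462 287.389]
gr [176, 187, 17, 17, 200] [183.995 194.89 ] [0.5083 0.2444 0.03  ] [383.1254 262.2279]
bl [250, 198, 20, 20, 293] [259.5085 207.2935] [0.4654 0.0222 0.03  ] [292.309  247.3224]
```

View pics/c1.png

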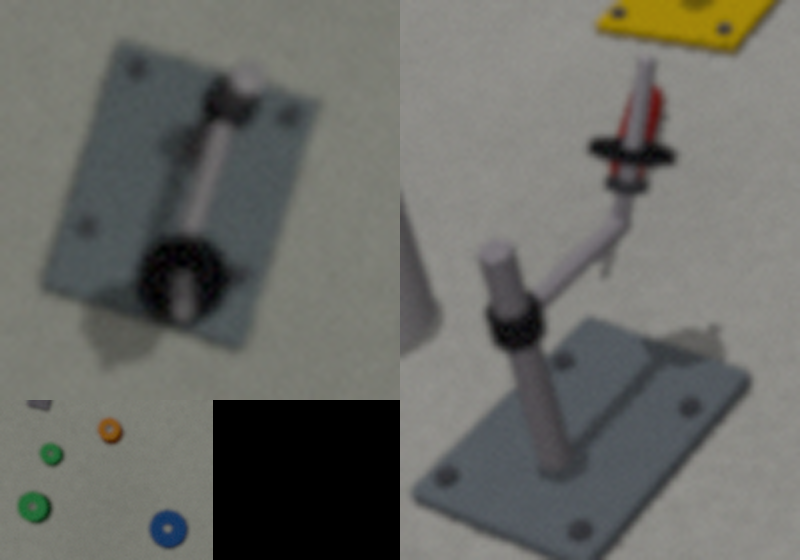

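The crop shows the rod's free end at top px (359.3,158.5) and scene px (166.8,215.5). The disc is at top (358.9,152.3) and scene (163,237.8). The three chosen caps match their sizes and all have the hole.

Run:
```python
from h import *
ct,cs=cal("top"),cal("scene")
E=tri([(ct,(359.3,158)),(cs,(166.8,216))]);D=tri([(ct,(358.9,152.3)),(cs,(163,237.8))])
print(E,D,np.linalg.norm(E-D),(E-D)/np.linalg.norm(E-D))
f=lambda x,y:onz(ct,(325+x/5.333,100+y/5.333),.012)
P=[f(120,42),f(320,100),f(243,350),f(43,290)]
print(P, np.linalg.norm(P[0]-P[1]),np.linalg.norm(P[1]-P[2]))
xa=(P[0]+P[1]-P[2]-P[3])/2;xa/=np.linalg.norm(xa);print("xaxis",xa,"post",f(245,85),onz(ct,(325+245/5.333,100+78/5.333),.162))
az=np.arctan2(-xa[1],-xa[0])
for nm,a in(("stand",az),("base",np.arctan2(-E[1],-E[0]))):
    h=np.array([.5*np.cos(a),.5*np.sin(a),.866]);O=E-.064*h
    print(nm,h,O,proj(ct,O),proj(cs,O))
# IK checks with camera-viewing/insert poses
h=np.array([.5*np.cos(az),.5*np.sin(az),.8660254]);O=E-.064*h
zt=-h;
for k in (0,90,-90,180):
    y0=np.cross(h,[0,0,1]);y0/=np.linalg.norm(y0);x0=np.cross(y0,zt)
    Rm=R.from_matrix(np.c_[x0,y0,zt])*R.from_euler('z',k,degrees=True)
    for d in(.03,.15): print(k,d,solve_ik((O+h*d).tolist(),Rm.as_rotvec().tolist()))
# where the camera sits in the tool frame
K,o,M=cal("wrist");T=R.from_rotvec(get_ee_rot()).as_matrix();print("cam in tool",T.T@(o-np.array(get_eef_pos())),T.T@M)
```

```text
[ 0.5747 -0.2453  0.1908] [ 0.5977 -0.2532  0.1484] 0.04891615592231001 [-0.4707  0.1625  0.8672]
[array([ 0.7602, -0.2499,  0.012 ]), array([ 0.7233, -0.3612,  0.012 ]), array([ 0.5822, -0.3119,  0.012 ]), array([ 0.6195, -0.2013,  0.012 ])] 0.11725241731121878 0.1494427525561577
xaxis [ 0.9445 -0.3285  0.    ] post [ 0.7332 -0.3194  0.012 ] [ 0.6958 -0.2874  0.162 ]
stand [-0.4723  0.1642  0.866 ] [ 0.6049 -0.2558  0.1354] [358.6893 150.6348] [161.5858 244.4615]
base [-0.4599  0.1963  0.866 ] [ 0.6041 -0.2579  0.1354] [359.4593 150.9018] [160.7953 244.1988]
0 0.03 [-0.7666  0.1271  1.2104  2.0689 -0.3171  0.522   1.8803]
0 0.15 [-0.0452 -0.1912  0.3764  2.0519  0.0965  0.7453  1.5263]
90 0.03 [-0.7651  0.1266  1.2086  2.0689 -0.3159  0.5219  0.3085]
90 0.15 [ 0.6267 -0.1545 -0.2285  2.032  -0.094   0.7388  0.1095]
-90 0.03 None
-90 0.15 None
180 0.03 [-0.6645  0.102   1.092   2.0675 -0.2531  0.5151 -1.3162]
180 0.15 [ 0.2457 -0.1662  0.1162  2.0435  0.0057  0.7398 -1.5432]
cam in tool [ 0.0846  0.0013 -0.1172] [[ 0.0002 -0.9448 -0.3276]
 [ 1.     -0.      0.0006]
 [-0.0005 -0.3276  0.9448]]
```

```bash
cat >> h.py <<'E'
def hookrot(h,k):
    y0=np.cross(h,[0,0,1]);y0/=np.linalg.norm(y0);x0=np.cross(y0,-h)
    return (R.from_matrix(np.c_[x0,y0,-h])*R.from_euler('z',k,degrees=True)).as_rotvec()
E
python3 - <<'E'
from h import *
import pickle
h=np.array([-.4725,.1638,.8660]);h/=np.linalg.norm(h);O=np.array([.603,-.2555,.14])
out=[];cs=[]
for k in(180,0):
    p=O+h*.185
    reach(p.tolist(),hookrot(h,k).tolist());print(get_clock(),get_joint_pos())
    dwell(.15);c=cal("wrist");im=grab_frame("wrist");cs.append(c)
    e=proj(c,O+.064*h);o=proj(c,O);print(k,e,o)
    cv2.imwrite(f"pics/hk{k}.png",im[:,:,::-1])
    x,y=150,80; out.append(cv2.resize(im[y:y+260,x:x+260],(400,400),interpolation=cv2.INTER_CUBIC))
pickle.dump(cs,open("cs.pkl","wb"))
cv2.imwrite("pics/hk.png",np.hstack(out)[:,:,::-1])
for k in(0,180):
  for d in(.03,.06,.1,.13): print(k,d,solve_ik((O+h*d).tolist(),hookrot(h,k).tolist()))
E
```

```text
3.2333 [ 0.4738 -0.223  -0.0837  2.0205 -0.0629  0.8212 -1.4852]
180 [285.2464 213.1743] [284.7334 187.886 ]
3.6833 [ 0.4746 -0.2233 -0.0831  2.0207 -0.0627  0.8212 -1.4852]
0 [284.304  213.0452] [283.9344 187.7995]
0 0.03 [ 0.5921  0.0729 -0.2286  2.0309 -0.0018  0.5163  1.607 ]
0 0.06 [ 0.4398  0.0051 -0.0682  2.0421 -0.0345  0.5713  1.6328]
0 0.1 [ 0.2687 -0.0801  0.1003  2.0489 -0.0175  0.6491  1.619 ]
0 0.13 [ 0.1637 -0.1429  0.1946  2.0481  0.0192  0.7103  1.5896]
180 0.03 [ 0.4661  0.0676 -0.0986  2.0352 -0.0228  0.5158 -1.5181]
180 0.06 [ 0.4688  0.0061 -0.0973  2.0411 -0.0341  0.5714 -1.5091]
180 0.1 [ 0.471  -0.0727 -0.0936  2.0425 -0.0462  0.6486 -1.4993]
180 0.13 [ 0.4723 -0.1287 -0.09    2.0386 -0.0532  0.7085 -1.4934]
```

View pics/hk.png

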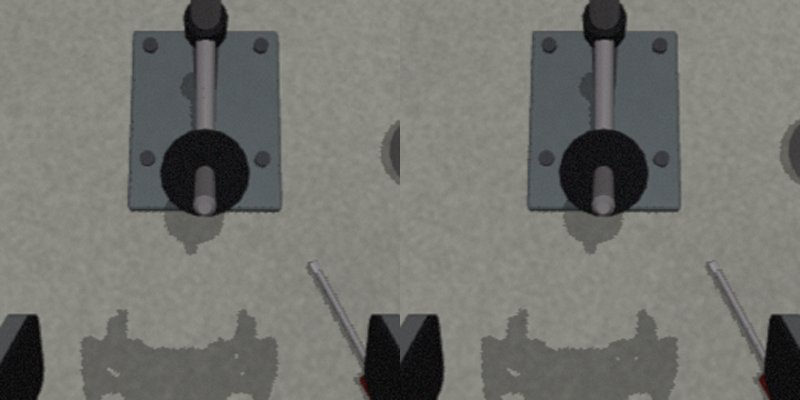

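Rod end is at wrist px (282.6,213.9) against a predicted (284.3,213.0), so the estimate is within about 1.5 mm. The rod and arm are vertical in the image, so the azimuth is right. `reach` took the equivalent half turn, so both frames come from the same pose. I'll turn joint 7 for the opposite view, which cancels the camera offset.

Run:
```python
from h import *
import pickle
h=np.array([-.4725,.1638,.8660]);h/=np.linalg.norm(h);O=np.array([.603,-.2555,.14])
cs=pickle.load(open("cs.pkl","rb"))[1:]
q=list(get_joint_pos());q[6]+=np.pi;move_joints(q);dwell(.15)
print(get_clock())
cs.append(cal("wrist"));im=grab_frame("wrist");cv2.imwrite("pics/hkB.png",im[:,:,::-1])
pickle.dump(cs,open("cs.pkl","wb"))
a=cv2.imread("pics/hk0.png")[:,:,::-1]
out=[]
for c,i in zip(cs,(a,im)):
    e=proj(c,O+.064*h);print(e,proj(c,O));x,y=np.round(e).astype(int)-40;print(x,y)
    out.append(cv2.resize(i[y:y+80,x:x+80],(400,400),interpolation=cv2.INTER_CUBIC))
cv2.imwrite("pics/hk2.png",np.hstack(out)[:,:,::-1])
```

```text
6.6833
[284.304  213.0452] [283.9344 187.7995]
244 173
[280.0943 213.4783] [280.4589 188.1489]
240 173
```

View pics/hk2.png

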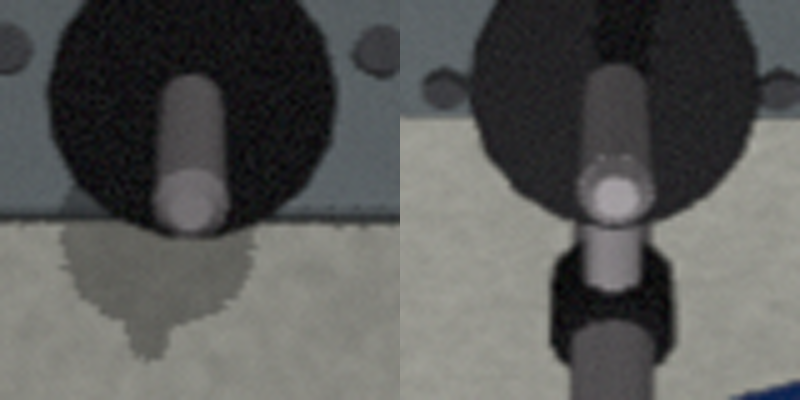

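Run:
```python
from h import *
import pickle
h=np.array([-.4725,.1638,.8660]);h/=np.linalg.norm(h);O=np.array([.603,-.2555,.14])
cs=pickle.load(open("cs.pkl","rb"))
E=tri([(cs[0],(282,214.2)),(cs[1],(283.1,212.6))]);print(E,E-.064*h,(E-.064*h-O)@h)
# disc upper-face centre (outline centres) 
D=tri([(cs[0],(244+192/5,173+95/5)),(cs[1],(240+214/5,173+80/5))]);print("disc",D,(D-E)@h,D-E-h*((D-E)@h))
print((D-E)/np.linalg.norm(D-E))
for c in cs: print(proj(c,E-.064*h),proj(c,E-.05*h))
# cap look
q=solve_ik([.6334,.1161,.16],[0,np.pi,0]);print(q)
```

```text
[ 0.5726 -0.243   0.1953] [ 0.6029 -0.2535  0.1399] 0.000286498747630723
disc [ 0.5987 -0.2523  0.146 ] -0.05653810575357318 [-0.0006  0.     -0.0004]
[ 0.4612 -0.1633 -0.8722]
[281.7921 188.73  ] [281.7657 193.4243]
[282.6008 187.3997] [282.6281 192.0433]
[ 0.2604  0.4386 -0.6239  1.5678  0.2672  1.2218  1.1603]
```

The hook is now well fixed: its end is at z=0.1953 (expected 0.1954) and the disc is about 7.5 mm up. Next I'll pick the small cap with two crossed squeezes, so it sits centred in the jaws.

```bash
cat >> h.py <<'E'
H=np.array([-.4725,.1638,.8660]);H/=np.linalg.norm(H);O=np.array([.6029,-.2535,.1400])
def pick(xy,d,gz,yaw=0.,s=1):
    rv=(R.from_rotvec([0,np.pi,0])*R.from_euler('z',yaw)).as_rotvec().tolist()
    reach([*xy,.13],rv);set_gripper(.085);line_to([*xy,gz],feed=.12);set_gripper(d-.004)
    print("w1",get_gripper_width(),get_clock())
    set_gripper(min(.085,d+.014))
    q=list(get_joint_pos());q[6]+=s*np.pi/2 if abs(q[6]+s*np.pi/2)<2.6 else -s*np.pi/2
    move_joints(q);dwell(.1);set_gripper(d-.006)
    p=get_eef_pos();print("w2",get_gripper_width(),p,get_clock())
    line_to([p[0],p[1],.17],feed=.15)
    return p[2]
def along():
    v=np.array(get_eef_pos())-O;a=v@H;return a,v-a*H
E
python3 - <<'E'
from h import *
line_to((O+H*.23).tolist())
z=pick((.6334,.1161),.042,.032);print(z)
p=(O+H*.15)
print(solve_ik(p.tolist(),hookrot(H,0).tolist()),get_ft_force())
im=grab_frame("wrist");cv2.imwrite("pics/p1.png",im[:,:,::-1])
E
```

```text
w1 0.03888096675447996 10.4167
w2 0.038376904664557156 [0.6336 0.1162 0.0322] 12.525
0.03218933806483224
[ 0.7621 -0.1657 -0.3502  2.0269 -0.1326  0.7508  1.7112] [-0.3487 -0.3665 -0.8317]
```

View pics/p1.png

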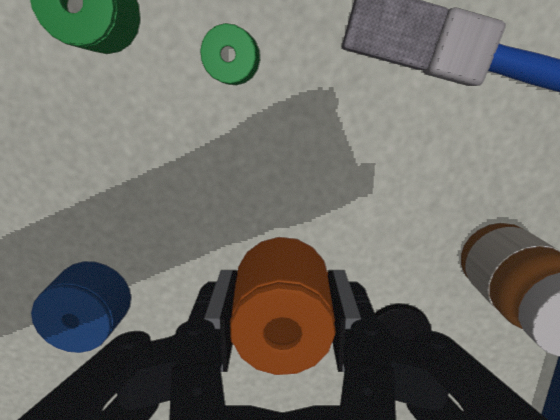

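The orange cap is held upright and centred between the pads, with its hole at px (283,333). I'll compare that with the projected tool axis, then hang it.

```bash
cat >> h.py <<'E'
def hang(gz,home,thr=12.):
    """gz: TCP above the mouth; home: mouth's final z on the hook"""
    rv=hookrot(H,0).tolist()
    reach((O+H*(.10+gz)).tolist(),rv);dwell(.2);print("pre",along(),get_clock())
    line_to((O+H*(.034+gz)).tolist(),rotation=rv,feed=.08);print("above end",along(),get_ft_force())
    r=line_to((O+H*(home+gz-.003)).tolist(),rotation=rv,feed=.015,until_force=thr)
    print("pushed",r,"mouth at",along()[0]-gz,along()[1],get_ft_force(),get_clock())
E
python3 - <<'E'
from h import *
T=R.from_rotvec(get_ee_rot()).as_matrix();p=np.array(get_eef_pos())
print(proj(cal("wrist"),p+T@[0,0,-.008]))
hang(.0322,0)
im=grab_frame("wrist");cv2.imwrite("pics/h1.png",im[:,:,::-1])
E
```

```text
[280.8261 338.4907]
pre (np.float64(0.13196432884397147), array([0.0002, 0.0006, 0.    ])) 15.6917
above end (np.float64(0.0665165272665319), array([ 0.0003, -0.0002,  0.0002])) [ 0.6812 -1.0355 -0.9485]
pushed True mouth at -1.6384813588801728e-05 [-0.     -0.0001  0.    ] [-1.7719  0.4164  3.228 ] 18.6833
```

View pics/h1.png

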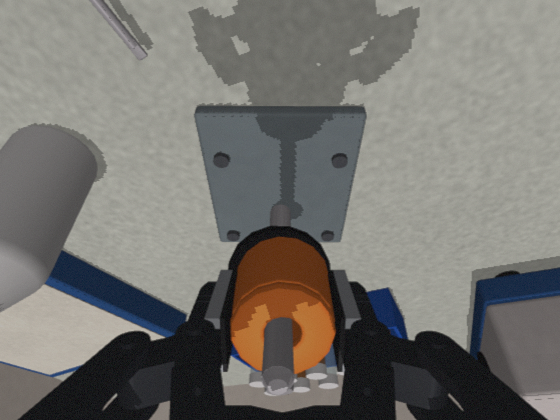

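The small cap is fully home: the 12 N stop tripped at mouth z = -0.02 mm, and the rod comes out through the hole. I'll confirm with one more light press, release, back off with a look, then pick the medium cap.

```bash
cat >> h.py <<'E'
def release(gz,home,d):
    rv=hookrot(H,0).tolist()
    r=line_to((O+H*(home+gz-.004)).tolist(),rotation=rv,feed=.015,until_force=12.)
    print("repress",r,"mouth at",along()[0]-gz,get_ft_force())
    set_gripper(min(.085,d+.022));line_to((O+H*.2).tolist(),rotation=rv,feed=.12);dwell(.15)
    c=cal("wrist");im=grab_frame("wrist");print("home top px",proj(c,O+H*(home+.04)),"axis end",proj(c,O+H*.064),get_clock())
    return im
E
python3 - <<'E'
from h import *
a=release(.0322,0,.042)
z=pick((.5083,.2444),.054,.030);print(z)
T=R.from_rotvec(get_ee_rot()).as_matrix();p=np.array(get_eef_pos())
print(proj(cal("wrist"),p+T@[0,0,-.04+z]))
b=grab_frame("wrist")
cv2.imwrite("pics/m1.png",np.hstack([a[80:380,100:460],b[80:420,100:460][:300]])[:,:,::-1])
E
```

```text
repress True mouth at -5.384939860083454e-05 [-3.8961  1.9064  6.5948]
home top px [280.1542 197.8557] axis end [280.0125 207.6495] 21.0583
w1 0.050823566748025135 24.6417
w2 0.050024397545865955 [0.5084 0.2444 0.0306] 26.75
0.030582314175781077
[283.4876 334.8068]
```

View pics/m1.png

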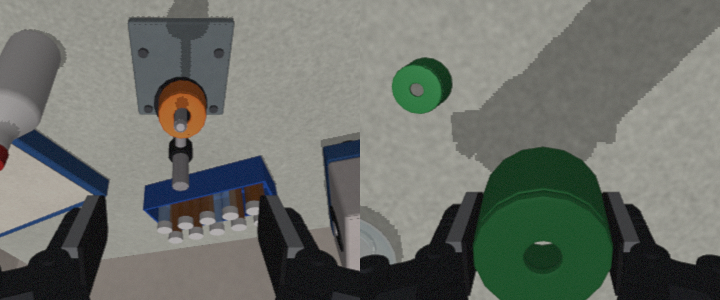

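Orange is home on the hook, with its top at px (282,195) against a predicted (280,198). The medium cap is centred in the jaws, with its hole at (283,336) against a predicted (283.5,334.8). I'll hang it and carry on only if it seats at 5 mm.

Run:
```python
from h import *
gz=.0306
hang(gz,.005)
if abs(along()[0]-gz-.005)<.0013:
    a=release(gz,.005,.054)
    z=pick((.4654,.0222),.066,.026);print(z)
    T=R.from_rotvec(get_ee_rot()).as_matrix();p=np.array(get_eef_pos())
    print(proj(cal("wrist"),p+T@[0,0,-.04+z]))
    b=grab_frame("wrist")
else: a=b=grab_frame("wrist")
cv2.imwrite("pics/l1.png",np.hstack([a[80:380,100:460],b[80:380,100:460]])[:,:,::-1])
```

```text
pre (np.float64(0.13045090606384763), array([0.0005, 0.0011, 0.    ])) 29.85
above end (np.float64(0.06467974803644058), array([0.0002, 0.0002, 0.0001])) [ 0.5463 -0.6851 -0.5694]
pushed True mouth at 0.005307818379149957 [ 0.0001 -0.0001  0.0001] [-5.0169  1.5669  8.3131] 32.5417
repress True mouth at 0.005129484997056868 [-13.4376   4.4452  15.3776]
home top px [280.4942 199.0217] axis end [280.3912 206.8677] 35.4417
w1 0.062464279146507276 38.25
w2 0.0629659364138526 [0.4653 0.0221 0.027 ] 40.375
0.02698343218215045
[280.796  348.0309]
```

View pics/l1.png

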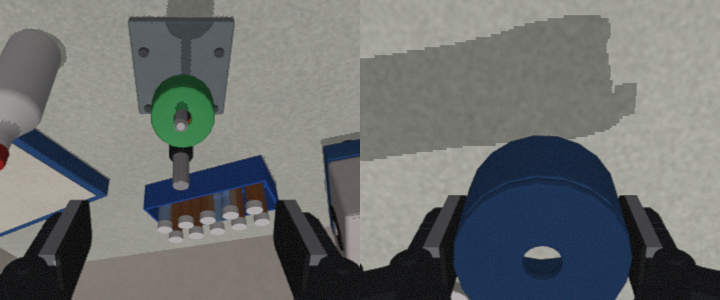

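The green cap is home (mouth at 5.1 mm). The blue cap is held, with its hole at (282,342) against a predicted (281,348), similar to the small cap's difference. I'll hang it.

Run:
```python
from h import *
gz=.027
T=R.from_rotvec(get_ee_rot()).as_matrix();p=np.array(get_eef_pos());print(proj(cal("wrist"),p+T@[0,0,-.04+gz]))
hang(gz,.010)
if abs(along()[0]-gz-.010)<.0013: a=release(gz,.010,.066)
else: a=grab_frame("wrist")
b=grab_frame("scene")
cv2.imwrite("pics/f1.png",np.hstack([a[80:380,100:460],cv2.resize(b[190:340,90:270],(360,300),interpolation=cv2.INTER_CUBIC)])[:,:,::-1])
```

```text
[280.819  348.0526]
pre (np.float64(0.1267862990881985), array([ 0.    ,  0.0005, -0.0001])) 43.4167
above end (np.float64(0.06121968880668002), array([ 0.0003, -0.0001,  0.0002])) [-0.8453  0.4877 -0.3945]
pushed True mouth at 0.010785377546627738 [ 0.     -0.0001  0.    ] [-3.7087  1.7465  5.2791] 45.8
repress True mouth at 0.010727368860753882 [-6.4828  2.6594  6.7915]
home top px [280.0472 201.661 ] axis end [279.9626 207.5647] 48.0667
```

View pics/f1.png

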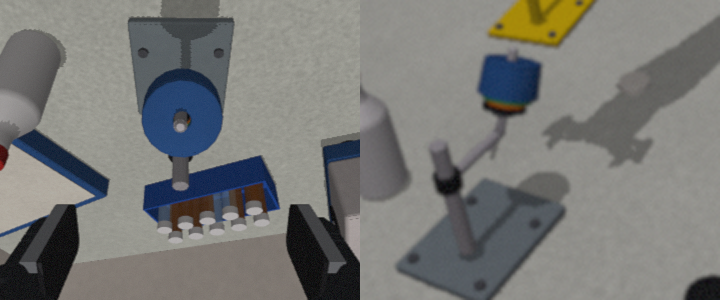

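Blue's mouth reads 10.7 mm, 0.7 mm above home, which could be slip in the grip or a small gap. There's time left, so I'll press its top face lightly with the partly closed fingertips straddling the rod.

Run:
```python
from h import *
rv=hookrot(H,0).tolist()
set_gripper(.032)
line_to((O+H*.092).tolist(),rotation=rv,feed=.12);dwell(.15)
for i in range(2):
    r=line_to((O+H*.062).tolist(),rotation=rv,feed=.018,until_force=12.)
    print(r,along(),get_ft_force(),get_clock())
    line_to((O+H*(along()[0]+.006)).tolist(),rotation=rv,feed=.05)
line_to((O+H*.21).tolist(),rotation=rv,feed=.15)
a=grab_frame("wrist");b=grab_frame("scene");print(get_clock())
cv2.imwrite("pics/f2.png",np.hstack([a[80:380,100:460],cv2.resize(b[200:260,130:202],(360,300),interpolation=cv2.INTER_CUBIC)])[:,:,::-1])
c=cal("scene")
for k in(-.006,0,.005,.01,.05,.064): print(k,(proj(c,O+H*k)-[130,200])*5+[360,0])
```

```text
True (np.float64(0.07477114814356658), array([ 0.0001, -0.0001,  0.0001])) [-6.3915  1.8174  7.696 ] 50.8833
True (np.float64(0.07477191447527394), array([ 0.0001, -0.0001,  0.0001])) [-5.7863  1.7863  8.0227] 51.7
53.0917
-0.006 [520.513  224.5627]
0 [522.67   211.2914]
0.005 [524.4698 200.2173]
0.01 [526.2719 189.1299]
0.05 [540.7669  99.9457]
0.064 [545.8734  68.5262]
```

View pics/f2.png

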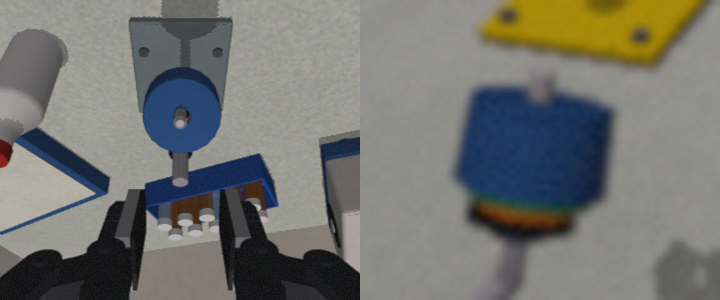

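The fingertip press put the large top at about 49.8 mm (home is 50 mm), and a second press gave the same reading. The scene crop shows the blue, green, orange and black edges tightly stacked. The robot is clear of everything, so I'm handing in.

Run:
```python
from workcell import *
close_job();print(get_clock())
```

```text
the job is handed in; nothing more can be done
the job is handed in; nothing more can be done
```

All three caps are nested on the grey stand's hook in the order asked: orange, then green over it, then blue over both. I handed the job in at about 53 s, with the gripper clear of everything. Each cap was pushed home with a 12 N force stop and then pressed a second time before I let go.

| Cap | Mouth position on the hook | Expected |
|---|---|---|
| Small (orange) | -0.05 mm, with the stop pressed right down | 0 mm |
| Medium (green) | 5.1 mm | 5 mm |
| Large (blue) | 10.7 mm | 10 mm |

- **Disagreement on the blue cap:** it read 0.7 mm high while still gripped. I released it and pressed its top face twice with the fingertips. Both presses met firm resistance at about 49.8 mm, against 50 mm for fully home. The 0.7 mm was most likely the cap shifting in the grip, but I did not measure it again another way.
- **Final pictures:** the last wrist and scene views show the caps tightly stacked with the rod coming out through the holes.
- **Not checked separately:** I read the stop's position only from how far the caps went on. I did not re-measure the bystanders; the arm's path never went near them.

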